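Show the code under a bottle to the counter scanner

ROBOT

A 6-joint arm with a two-finger parallel gripper is mounted at the origin on a cart in front of the work surface, level with it; the furniture and walls round the work are solid. World frame = base frame: x ahead of the robot, y to its left, z up, the work surface at z = 0. Lengths are in m, angles in rad, forces in N, time in s.
With the tool pointing down it reaches from about 0.3 to 0.775 m from the base axis. Payload 14.6 kg.
Tool frame: the origin (TCP) lies where the fingers leave the gripper's body, on its centre line; the fingertips stand 97 mm ahead of it and the grasp point (between the pads) lies 78 mm ahead of it (env.nose_length is the distance from the TCP to the fingertips, in m); z points along the fingers, y is the direction in which the jaws open and shut (so a half turn about z gives the same grasp; the last joint's range is limited). The gripper opens to 94 mm and grips with 3 to 60 N. Pads are 16 mm wide; open, the fingers measure 119 mm over their backs; the gripper's body (75 mm by 177 mm) begins 78 mm behind the grasp point.
Start: joints at [-1.279, 0.3, 1.521, -0, 1.321, -0.067], TCP at [0.193, -0.515, 0.303] pointing down, gripper open.
Joint ranges: [-3.03, 3.03], [-0.79, 2.21], [0.23, 2.52], [-1.04, 4.18], [0, 3.07], [-2.55, 2.55]. Speed limits (rad/s): [2.22, 2.22, 2.57, 3.14, 3.14, 3.14].

INTERFACE

Orientations are given as a rotation vector (axis times angle).
In Python, from cell import observe, optics, job, env gives the robot as it stands.
- The arm moves only by the shell command python3 -m inch 'ROWS' [FORCE]. ROWS is JSON, one flat list of numbers, 7 for each row, row after row: the shift along the tool's x, y, z in cm, then the turn, a rotation vector about the tool's x, y, z in rad, then the closure, from 0 (fully open) to 1 (shut). In form: [tx, ty, tz, rx, ry, rz, gripper, tx, ty, tz, rx, ry, rz, gripper, ...]. A call has 1 to 20 rows; each row is the pose to reach, as a shift and turn from the pose commanded when the call began, along the tool's axes at that moment; what a row does not reach only later rows make up. A row lasts 1/10 s, in which the tool goes at most 50 mm and 8.59 degrees, less where a joint would pass 70% of its speed; a pose out of reach is approached as far as the arm can. A call with a gripper value outside its range is refused whole. The fingers move at their own pace and stop on an object; FORCE is the grip in N (left out, the last holds). Time passes only in rows, so rows that repeat a pose let the fingers close. It gives the time, the measured TCP pose, the force and the opening at its end, in the units of the state.
- observe(): the state, without advancing time (a new reading comes with each control period).
- optics.capture(name): name is "scene" or "top" or "wrist"; returns the picture (480x640x3 uint8, red, green, blue); there is no depth.
- optics.get_calibration(name): a dict with "vertical_fov" (degrees; the focal length in pixels is half the picture's height over the tangent of half this angle, whatever the lens; pixels are square), "cx", "cy" (the principal point, pixels), "k1" (the pictures are not rectified: a ray, as slopes to the right and down, at radius r is drawn at 1 + k1 r^2 times it, then the intrinsics apply), "R" (3x3) and "t" (3): a world point X has camera coordinates R X + t. Camera axes: x right, y down, z forward; pixel columns grow to the right and rows downward; lengths in m; the calibration is good to about 2 mm. A picture is of the moment at which its call begins: read the wrist's pose just before it. get_calibration takes no time and is no camera call; for the wrist camera it gives the pose at the moment of the call.
- job.job_done(): hands the job in, once; it reports no verdict.
The state is a dict: "time": time; "qpos": joint angles; "joint_velocities": joint speeds; "joint_torque": joint torques, N m; "ee_pos": TCP position; "eef_rot": TCP orientation; "wrist_force": force on the tool from outside, world axes, zero at the start; "moment": the same for the moment, N m; "width": opening from 0.0 (shut) to 1.0 (fully open).
Only numpy, scipy, OpenCV 4.12 (cv2) and the standard library are available. Lean on these libraries where they do the work, as an engineer would, in place of code of your own. Each camera call takes 0.05 s, during which the arm holds its last target. There are 200 camera calls.

TASK

Take the dropper bottle (the slim one with the narrow rubber bulb on top) out of the display block, lean it over and hold it up so that the code sticker on its underside squarely faces the middle of the counter scanner's window, about 6 cm away from the glass. Finish like that, still holding the bottle still in the air; do not bump the scanner, and leave the other bottles, the stapler and the ink pad where they are.

Things in the scene. Friction and masses are not known exactly. Their poses are not given: they have to be found in the camera images.
- bottle_mid (a point): Centre, half-way up, of the upright dropper bottle to be shown: 102 mm tall in all; a round body 33 mm across up to 70 mm above its underside, then a 24 mm collar up to 77 mm, then a 12 mm rubber bulb to the top. Weighs about 70 g. This point is 51 mm above the underside. z runs along the bottle from underside to bulb. It stands in one of the three pockets of the display block (which one varies); its underside starts 10 mm above the counter.
- bottle_base (a point): Centre of the underside of that bottle, where the code sticker is. Same axes as bottle_mid (z from underside to bulb).
- rack: Fixed light-wood display block, 75 mm (its x) by 270 mm (its y) and 42 mm high; origin at the centre of its underside, z up. Three pockets in a row along its y, centres 85 mm apart (the middle one at the centre), each 40 mm (x) by 46 mm (y) and 32 mm deep, one bottle standing loosely in each. Grasp the dropper bottle's body above the block, with the jaws closing along the block's x, clear of the neighbours.
- rollon_a: One of two identical bottles with a wide cap, 36 x 42 mm and 106 mm tall, standing in another pocket; origin at the centre of its underside. Stays there.
- rollon_b: The other wide-capped bottle, as rollon_a. Stays there.
- scanner: Fixed counter scanner, about 150 mm tall: round foot 112 mm across, a short stem and a head 86 mm wide, 96 mm long and 45 mm thick (centre 100 mm above the counter) that leans back so that its window looks up and towards the robot at 45 degrees. Origin at the centre of the foot's underside; the window side is its -x side, z up.
- scan_window: The scanner's dark window, 62 mm wide (y) and 52 mm high (x); origin at the middle of the glass, about 117 mm above the counter. Its z points straight out of the glass, 45 degrees up and towards the scanner's -x side.
- stapler: Stapler, 39 x 153 x 55 mm, lying further back on the counter; origin at the centre of its underside. Leave alone. A tall fixed post stands to its left, at about x 0.67, y 0.35.
- ink_pad: Flat closed ink pad, 56 x 69 x 13 mm, lying near the front of the counter; origin at the centre of its underside. Leave alone. To its right (world y below -0.13, x 0.42 to 0.68) stands a fixed file bin of paper bags up to about 0.27 m high, to be passed over or round.
- bottle: The same dropper bottle as a whole; origin at the centre of its underside.
Mind the look-alikes: they are no part of the job. Of the things that look like the bottle, the middle-sized one is meant.

How it is judged:
By the outcome, as a careful person would: the job done as asked, in the order asked, and still so for the second after the job is handed in, while the arm keeps its last pose, push and grip.
It also fails if it takes over 40 s, if anything falls off the work surface, if the arm or the gripper's body presses on something with over 40 N, if the wrist force passes 120 N, or if a joint passes its speed limit or range.

## Working session

There is one attempt and no reset: what is moved stays moved. The work goes in short steps, Python scripts to look and compute and a shell command to move; the robot and the scene stay as the last step left them, time stands still between calls to the robot, and variables do not carry over. Pictures are saved under pics/ and viewed, about 8 in all and at most 12, crops included, and the job is handed in when it is done.

```bash
ls; mkdir -p pics
python3 - <<'E'
from cell import observe, optics, job, env
import cv2, numpy as np
s=observe(); print({k:np.round(v,3) for k,v in s.items()})
for n in("scene","top"):
    c=optics.get_calibration(n); print(n,c)
    cv2.imwrite(f"pics/{n}0.png",optics.capture(n)[:,:,::-1])
E
```

```text
pics
{'time': np.float64(0.0), 'qpos': array([-1.279,  0.3  ,  1.522, -0.   ,  1.321, -0.067]), 'joint_velocities': array([-0.001,  0.   , -0.   , -0.   ,  0.001,  0.001]), 'joint_torque': array([ 1.0000e-03, -5.3181e+01, -3.5274e+01,  7.1000e-02,  2.4000e-02,
       -0.0000e+00]), 'ee_pos': array([ 0.193, -0.515,  0.302]), 'eef_rot': array([-3.09, -0.56,  0.  ]), 'wrist_force': array([-0.83 , -0.132, -0.28 ]), 'moment': array([-0.039, -0.006,  0.014]), 'width': np.float64(0.996)}
scene {'vertical_fov': 44.16437742815376, 'cx': 328.131583226444, 'cy': 245.6168491464563, 'k1': -0.15739943442169654, 'R': array([[-0.48797   , -0.87256688, -0.02263455],
       [-0.49401945,  0.29746566, -0.81698162],
       [ 0.7196041 , -0.38748062, -0.57621933]]), 't': array([0.419783  , 0.33288466, 0.5592506 ])}
top {'vertical_fov': 45.27370687238907, 'cx': 325.77712377329385, 'cy': 235.74626106708394, 'k1': -0.09852688969276294, 'R': array([[-0.001101  , -0.99940822, -0.03438011],
       [-0.98566841,  0.00688419, -0.16855386],
       [ 0.16869079,  0.03370181, -0.98509269]]), 't': array([0.15083829, 0.60107707, 0.99895603])}
```

View pics/scene0.png

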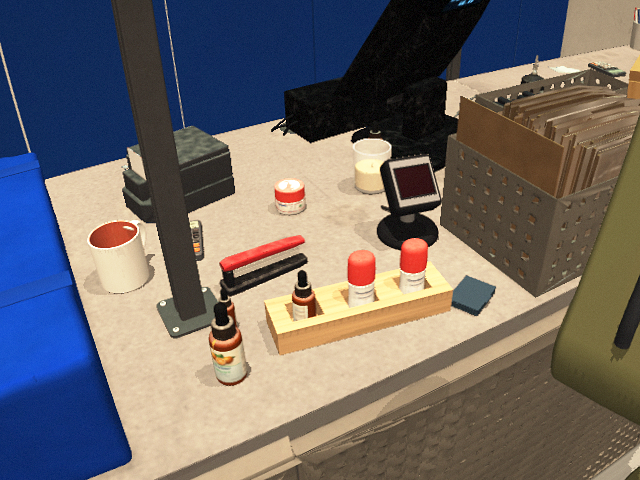

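View pics/top0.png

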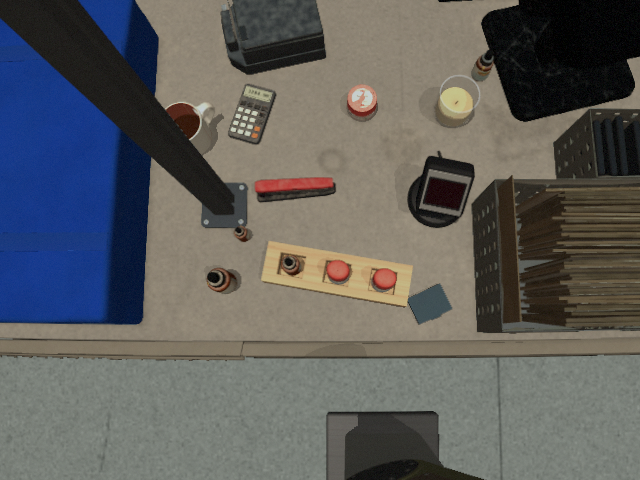

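The dropper bottle stands in the left pocket of the block (scene ~(303,297), top ~(290,265)). The scanner window is at scene ~(413,183) and top ~(445,193). Next I'll zoom in on both.

```bash
cat > h.py <<'E'
import numpy as np, cv2
from cell import observe, optics
from scipy.spatial.transform import Rotation as Ro
def K(c):
    f=240/np.tan(np.radians(c["vertical_fov"]/2)); return np.array([[f,0,c["cx"]],[0,f,c["cy"]],[0,0,1]])
def ray(c,uv):
    d=np.array([c["k1"],0,0,0,0.])
    p=cv2.undistortPoints(np.array(uv,float).reshape(-1,1,2),K(c),d).reshape(-1,2)
    R=np.array(c["R"]); v=np.c_[p,np.ones(len(p))]@R
    return -R.T@np.array(c["t"]), v/np.linalg.norm(v,axis=1)[:,None]
def plane(c,uv,z):
    o,v=ray(c,uv); return o+v*((z-o[2])/v[:,2])[:,None]
def tri(c1,u1,c2,u2):
    o1,v1=ray(c1,u1);o2,v2=ray(c2,u2);out=[]
    for a,b in zip(v1,v2):
        s=np.linalg.lstsq(np.c_[a,-b],o2-o1,rcond=None)[0]
        p,q=o1+a*s[0],o2+b*s[1]; out.append(np.r_[(p+q)/2,np.linalg.norm(p-q)])
    return np.array(out)
def proj(c,X):
    R=np.array(c["R"]);x=(np.atleast_2d(X)@R.T+c["t"]);
    p=cv2.projectPoints(np.atleast_2d(X).astype(float),cv2.Rodrigues(R)[0],np.array(c["t"],float),K(c),np.array([c["k1"],0,0,0,0.]))[0]
    return p.reshape(-1,2)
E
python3 - <<'E'
import cv2,numpy as np
s=cv2.imread("pics/scene0.png");t=cv2.imread("pics/top0.png")
def cr(i,x,y,w,h):return cv2.resize(i[y:y+h,x:x+w],(400,300),interpolation=cv2.INTER_CUBIC)
a=np.vstack([np.hstack([cr(s,370,150,80,60),cr(t,405,150,80,60)]),np.hstack([cr(s,260,260,100,75),cr(t,260,235,80,60)])])
cv2.imwrite("pics/z1.png",a)
E
```

```text
(no output)
```

View pics/z1.png

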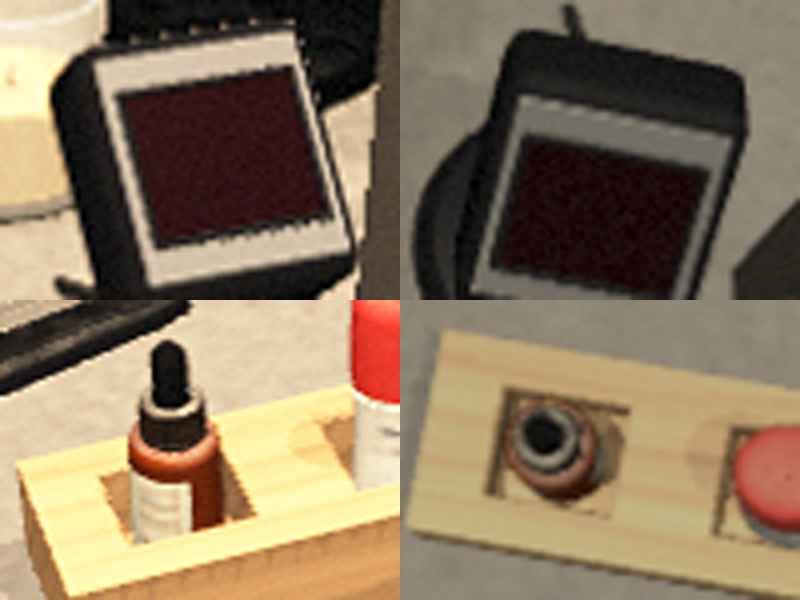

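Left crops show the window quad, scene corners ~(394,169), (429,163), (436,192), (402,199), and the bottle's bulb tip at scene ~(302,270). In the top view the bulb is at ~(288,262).

```bash
cat > m1.py <<'E'
from h import *
cs,ct=[optics.get_calibration(n) for n in("scene","top")]
S=cv2.imread("pics/scene0.png").astype(int);T=cv2.imread("pics/top0.png").astype(int)
def quad(I,x,y,w,h):
    A=I[y:y+h,x:x+w]; m=((A[...,2]-A[...,1]>=10)&(A.sum(2)<170)).astype(np.uint8)
    m=cv2.morphologyEx(m,cv2.MORPH_CLOSE,np.ones((3,3)));m=cv2.morphologyEx(m,cv2.MORPH_OPEN,np.ones((3,3)))
    c=max(cv2.findContours(m,0,2)[0],key=cv2.contourArea)
    q=cv2.approxPolyDP(cv2.convexHull(c),4,True).reshape(-1,2); print(len(q),cv2.contourArea(c))
    q=q+[x,y]
    s=q.sum(1);d=q[:,0]-q[:,1]
    return np.array([q[s.argmin()],q[d.argmax()],q[s.argmax()],q[d.argmin()]],float)
qs=quad(S,385,155,60,50);qt=quad(T,415,165,60,50);print(qs.tolist(),qt.tolist())
W=tri(cs,qs,ct,qt);print("win",W.round(4).tolist())
P=W[:,:3];c=P.mean(0);u=P[1]+P[2]-P[0]-P[3];v=P[0]+P[1]-P[3]-P[2];u/=2;v/=2
n=np.cross(u,v);n/=np.linalg.norm(n);print("c",c,"w,h",np.linalg.norm(u),np.linalg.norm(v),"n",n,"yaw",np.degrees(np.arctan2(n[1],n[0])),"el",np.degrees(np.arcsin(n[2])))
# bulb centre top / tip
b=tri(cs,[[302.3,271]],ct,[[288.9,261.8]]);print("bulb",b)
# rack from wood colour in top view
h=cv2.cvtColor(T.astype(np.uint8),cv2.COLOR_BGR2HSV)
m=cv2.inRange(h,(10,55,110),(32,200,255));m[:235]=0;m[310:]=0;m[:,:255]=0;m[:,425:]=0
k=max(cv2.findContours(cv2.morphologyEx(m,cv2.MORPH_CLOSE,np.ones((9,9))),0,2)[0],key=cv2.contourArea)
bx=cv2.boxPoints(cv2.minAreaRect(k));print(bx.tolist())
X=plane(ct,bx,.042);print("rack",X.round(4).tolist(),X.mean(0),[np.linalg.norm(X[i]-X[i-1]) for i in(1,2)])
for i in(0,1):e=X[i+1]-X[i];print("edge deg",np.degrees(np.arctan2(e[1],e[0])))
E
python3 m1.py
```

```text
4 934.5
4 798.0
[[395.0, 169.0], [427.0, 165.0], [433.0, 192.0], [401.0, 197.0]] [[430.0, 180.0], [464.0, 185.0], [458.0, 207.0], [426.0, 202.0]]
win [[0.682, -0.0319, 0.1398, 0.0003], [0.6734, -0.0913, 0.1353, 0.0017], [0.6438, -0.086, 0.0984, 0.0003], [0.6536, -0.0282, 0.1009, 0.0035]]
c [ 0.6632312  -0.05935756  0.11860468] w,h 0.05936519040866636 0.04793322851724102 n [-0.78620803  0.0867717   0.61183952] yaw 173.701905921109 el 37.72263143997107
bulb [[0.54757273 0.21104868 0.11054861 0.00246178]]
[[259.4737854003906, 282.04486083984375], [266.8146057128906, 239.5729217529297], [413.5783996582031, 264.93951416015625], [406.2375793457031, 307.41143798828125]]
rack [[0.5183, 0.2707, 0.042], [0.5972, 0.2583, 0.042], [0.5484, -0.0118, 0.042], [0.4712, 0.0034, 0.042]] [0.53377982 0.13014682 0.042     ] [np.float64(0.07987116653470659), np.float64(0.27447150125450365)]
edge deg -8.889506024733262
edge deg -100.24982398950029
```

```bash
cat > d.py <<'E'
from h import *
def delta(pos,Rt):
    s=observe();R0=Ro.from_rotvec(s["eef_rot"]);p=np.array(s["ee_pos"])
    print("t",round(float(s["time"]),2),"shift cm",(R0.inv().apply(np.array(pos)-p)*100).round(2),"rot",(R0.inv()*Rt).as_rotvec().round(4))
def frame(z,y):
    z=np.array(z,float);z/=np.linalg.norm(z);y=np.array(y,float);y-=z*(y@z);y/=np.linalg.norm(y)
    return Ro.from_matrix(np.c_[np.cross(y,z),y,z])
E
python3 - <<'E'
from d import *
s=observe();print(Ro.from_rotvec(s["eef_rot"]).as_matrix().round(3))
a=np.radians(-10)
for g in(1,-1):
    R=frame([0,0,-1],[g*np.cos(a),g*np.sin(a),0]);delta([.50,-.06,.40],R)
c=optics.get_calibration("wrist");print(c, -c["R"].T@c["t"],s["ee_pos"])
E
```

```text
[[ 0.936  0.351 -0.   ]
 [ 0.351 -0.936  0.001]
 [ 0.    -0.001 -1.   ]]
t 0.1 shift cm [ 44.71 -31.82  -9.75] rot [-9.0000e-04 -5.0000e-04 -1.0375e+00]
t 0.1 shift cm [ 44.71 -31.82  -9.75] rot [-6.0000e-04  1.0000e-03  2.1041e+00]
{'vertical_fov': 69.31271202466253, 'cx': 316.9015467992234, 'cy': 237.34326134383116, 'k1': -0.0661910842638013, 'R': array([[ 0.35315554, -0.93556409, -0.00100249],
       [-0.90551724, -0.34208249,  0.25103407],
       [-0.23520139, -0.0877463 , -0.96797773]]), 't': array([-0.54956703, -0.02665489,  0.3911202 ])} [ 0.2619382  -0.48895399  0.38473599] [ 0.19307987 -0.51486718  0.30217415]
```

```bash
python3 -m inch '[0,0,-5,0,0,0,0, 0,0,-9.75,0,0,0,0, 4,-3,-10,0,0,-0.1,0, 8,-6,-10,0,0,-0.2,0, 12,-8.5,-10,0,0,-0.3,0, 16,-11.5,-10,0,0,-0.4,0, 20,-14,-10,0,0,-0.5,0, 24,-17,-10,0,0,-0.6,0, 28,-20,-10,0,0,-0.7,0, 32,-23,-10,0,0,-0.8,0, 36,-25.5,-10,0,0,-0.9,0, 40,-28.5,-10,0,0,-1,0, 44.7,-31.8,-9.8,0,0,-1.0375,0, 44.7,-31.8,-9.8,0,0,-1.0375,0, 44.7,-31.8,-9.8,0,0,-1.0375,0, 44.7,-31.8,-9.8,0,0,-1.0375,0, 44.7,-31.8,-9.8,0,0,-1.0375,0]'
python3 - <<'E'
from d import *
s=observe();c=optics.get_calibration("wrist");I=optics.capture("wrist");cv2.imwrite("pics/w1.png",I[:,:,::-1]);np.save("w1.npy",c,allow_pickle=True)
print(s["qpos"].round(3))
print(proj(c,[[.663,-.059,.118],[.548,.212,.11]]))
a=np.radians(-10);R=frame([0,0,-1],[np.cos(a),np.sin(a),0]);delta([.548,.212,.30],R)
E
```

```text
time: 1.8
ee_pos: [0.4995, -0.0615, 0.4008]
eef_rot: [2.408, 2.017, -0.0]
wrist_force: [-0.5, -0.0, -0.2]
width: 1.0
[-0.195  0.136  1.494 -0.     1.512 -0.019]
[[466.93124625 189.71289885]
 [316.35016524 -70.18998475]]
t 1.85 shift cm [27.77 -0.03 10.09] rot [ 0.0004  0.0001 -0.0021]
```

View pics/w1.png

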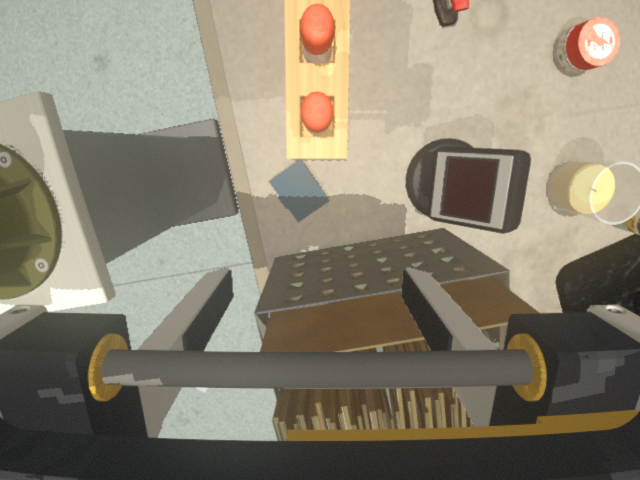

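The wrist view shows the window at about (469,188), within 3 px of its predicted place. The block's edges run vertically, so the -10° yaw is right. The dropper is out of view above. I'll refine the window from this view and move over to the bottle.

```bash
python3 - <<'E'
from h import *
c=np.load("w1.npy",allow_pickle=True).item();cs,ct=[optics.get_calibration(n) for n in("scene","top")]
A=cv2.imread("pics/w1.png").astype(int)[140:235,430:520]
m=((A[...,2]-A[...,1]>=10)&(A.sum(2)<170)).astype(np.uint8);m=cv2.morphologyEx(m,cv2.MORPH_OPEN,np.ones((3,3)))
k=max(cv2.findContours(m,0,2)[0],key=cv2.contourArea);q=cv2.approxPolyDP(cv2.convexHull(k),5,True).reshape(-1,2)+[430,140];print(q.tolist())
s=q.sum(1);d=q[:,0]-q[:,1]
TL,TR,BR,BL=q[s.argmin()],q[d.argmax()],q[s.argmax()],q[d.argmin()]
qw=[TR,BR,BL,TL]   # match: far-left, far-right, near-right, near-left
for C,qq in((cs,[[395,169],[427,165],[433,192],[401,197]]),(ct,[[430,180],[464,185],[458,207],[426,202]])):
    W=tri(c,qw,C,qq);P=W[:,:3];u=P[1]+P[2]-P[0]-P[3];v=P[0]+P[1]-P[3]-P[2];n=np.cross(u,v);n/=np.linalg.norm(n)
    print(W.round(4).tolist(),P.mean(0).round(4),"n",n.round(3),"yaw n",np.degrees(np.arctan2(n[1],n[0])),"yaw u",np.degrees(np.arctan2(u[1],u[0]))-90+360,"el",np.degrees(np.arcsin(n[2])))
X=plane(c,qw,.117);
# ray-plane with tilted 45deg plane for several yaws: rectangularity
for yw in range(164,180,2):
    y=np.radians(yw);n=np.array([np.cos(y),np.sin(y),1])/2**.5;o,v=ray(c,qw);p0=np.array([.663,-.059,.1175])
    P=o+v*(((p0-o)@n)/(v@n))[:,None];u=P[1]+P[2]-P[0]-P[3];h=P[0]+P[1]-P[3]-P[2]
    print(yw,"u horiz tilt",(u[2]/np.linalg.norm(u)).round(3),"w,h",np.linalg.norm(u)/2,np.linalg.norm(h)/2,"u.h",(u@h/np.linalg.norm(u)/np.linalg.norm(h)).round(3),P.mean(0).round(4))
E
python3 -m inch '[5,0,-1,0,0,0,0, 10,0,0,0,0,0,0, 14,0,1,0,0,0,0, 18,0,3,0,0,0,0, 22,0,5,0,0,0,0, 25,0,8,0,0,0,0, 27.8,0,10,0,0,0,0, 27.8,0,10,0,0,0,0, 27.8,0,10,0,0,0,0, 27.8,0,10,0,0,0,0]'
python3 - <<'E'
from d import *
c=optics.get_calibration("wrist");I=optics.capture("wrist");cv2.imwrite("pics/w2.png",I[:,:,::-1]);np.save("w2.npy",c,allow_pickle=True)
print(proj(c,[[.5475,.211,.11],[.5475,.211,.01]]))
E
```

```text
time: 2.85
ee_pos: [0.5486, 0.2123, 0.3019]
eef_rot: [2.407, 2.017, 0.002]
wrist_force: [0.3, -0.6, 0.4]
width: 1.002
[[314.55950935 241.6646339 ]
 [314.96670486 217.74006   ]]Traceback (most recent call last):
  File "<stdin>", line 5, in <module>
ValueError: max() iterable argument is empty
```

View pics/w2.png

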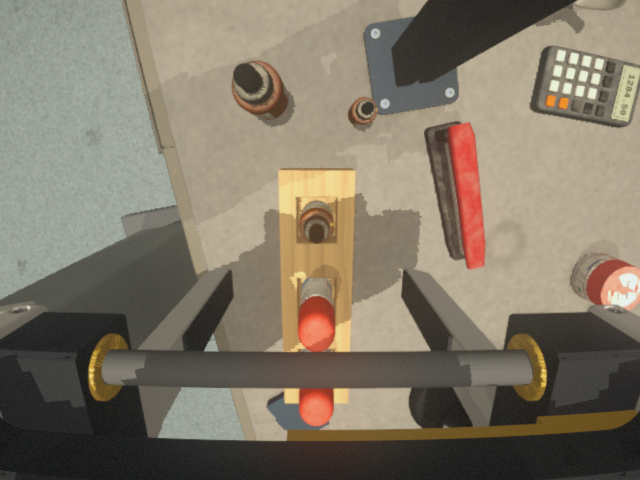

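The bulb is at ~(317,233), about 8 px above the prediction. The bottle stands centred across the block (edges at columns 279 and 355). I'll measure the bulb, the collar and the block from this view, and redo the window with a looser mask.

Run:
```python
from h import *
c=np.load("w1.npy",allow_pickle=True).item();cs,ct=[optics.get_calibration(n) for n in("scene","top")]
A=cv2.imread("pics/w1.png").astype(int)[140:235,430:520]; print("px",A[48,39],A[48,60])
m=((A[...,2]-A[...,1]>=12)&(A.sum(2)<250)).astype(np.uint8);m=cv2.morphologyEx(m,cv2.MORPH_OPEN,np.ones((3,3)))
k=max(cv2.findContours(m,0,2)[0],key=cv2.contourArea);q=cv2.approxPolyDP(cv2.convexHull(k),5,True).reshape(-1,2)+[430,140];print(q.tolist())
s=q.sum(1);d=q[:,0]-q[:,1]
qw=[q[d.argmax()],q[s.argmax()],q[d.argmin()],q[s.argmin()]]
for C,qq in((cs,[[395,169],[427,165],[433,192],[401,197]]),(ct,[[430,180],[464,185],[458,207],[426,202]])):
    W=tri(c,qw,C,qq);P=W[:,:3];u=P[1]+P[2]-P[0]-P[3];v=P[0]+P[1]-P[3]-P[2];n=np.cross(u,v);n/=np.linalg.norm(n)
    print(P.mean(0).round(4),W[:,3].round(4),"n",n.round(3),"yaw n",np.degrees(np.arctan2(n[1],n[0])),"yaw u",np.degrees(np.arctan2(u[1],u[0]))+270,"el",np.degrees(np.arcsin(n[2])))
o,v=ray(c,qw)
for yw in range(166,180,3):
    y=np.radians(yw);n=np.array([np.cos(y),np.sin(y),1])/2**.5;p0=np.array([.663,-.059,.1175])
    P=o+v*(((p0-o)@n)/(v@n))[:,None];u=P[1]+P[2]-P[0]-P[3];h=P[0]+P[1]-P[3]-P[2]
    print(yw,"uz",(u[2]/np.linalg.norm(u)).round(3),"w,h",np.linalg.norm(u)/2,np.linalg.norm(h)/2,"u.h",(u@h/np.linalg.norm(u)/np.linalg.norm(h)).round(3),P.mean(0).round(4))
# bottle
c2=np.load("w2.npy",allow_pickle=True).item()
B=cv2.imread("pics/w2.png");g=B[195:250,295:340].astype(int);m=(g.max(2)<60).astype(np.uint8)
n_,l,st,ce=cv2.connectedComponentsWithStats(m);i=[(st[j],(ce[j]+[295,195]).round(1)) for j in range(1,n_) if st[j][4]>15];print(i)
h=cv2.cvtColor(B,cv2.COLOR_BGR2HSV);mm=cv2.inRange(h,(10,50,120),(32,200,255));mm[:,:265]=0;mm[:,365:]=0;mm[:150]=0
ys,xs=np.nonzero(mm[:260]);print("rack rows from",np.percentile(ys,.5),"cols",np.percentile(xs,[1,99]))
print(plane(c2,[[317,ys.min()]],.042),plane(c2,[[317,222]],.087))
cv2.imwrite("pics/z2.png",cv2.resize(B[160:260,265:365],(600,600),interpolation=cv2.INTER_CUBIC))
```

```text
px [43 52 76] [48 54 75]
[[449, 159], [495, 162], [487, 219], [443, 212]]
[ 0.6628 -0.0579  0.1195] [0.0012 0.0029 0.0004 0.0002] n [-0.723  0.106  0.683] yaw n 171.67257047632833 yaw u 169.31086391964436 el 43.05805544347624
[ 0.6626 -0.0589  0.1197] [0.0003 0.0012 0.0018 0.0038] n [-0.864 -0.153  0.481] yaw n -169.98067164030206 yaw u 177.31416896741018 el 28.726191026997384
166 uz 0.029 w,h 0.05834628333240973 0.048766672647941704 u.h 0.014 [ 0.6639 -0.0576  0.118 ]
169 uz -0.007 w,h 0.05852173354868013 0.048765567851540445 u.h -0.0 [ 0.6638 -0.0577  0.1181]
172 uz -0.043 w,h 0.058792031386385085 0.048739556119433834 u.h -0.014 [ 0.6638 -0.0578  0.1181]
175 uz -0.079 w,h 0.059157803477664216 0.04868855424067128 u.h -0.028 [ 0.6638 -0.0578  0.1181]
178 uz -0.115 w,h 0.059619178115812604 0.04861270350378196 u.h -0.041 [ 0.6637 -0.0579  0.1182]
[]
rack rows from 150.0 cols [266. 363.]
[[0.56219646 0.28224567 0.042     ]] [[0.55152327 0.2220436  0.087     ]]
```

View pics/z2.png

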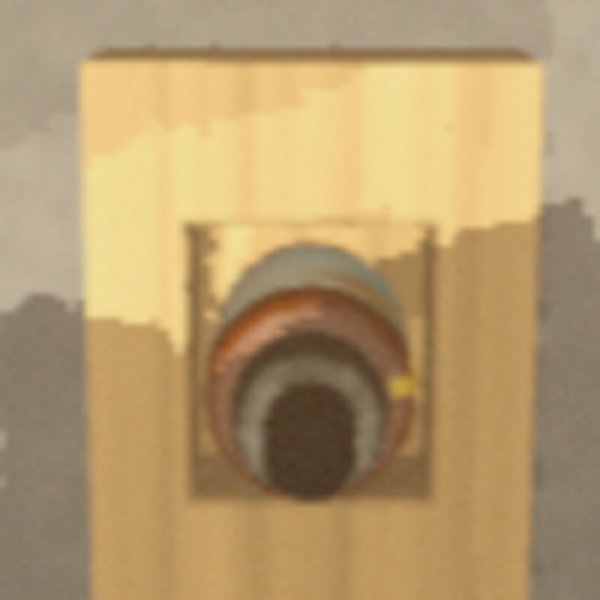

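The crop shows the bulb tip at ~(316.3,237.5), the collar's top ring centred at ~(316.7,229) and the shoulder ring centred at ~(316.7,223.5). The body is centred across the pocket.

Run:
```python
from d import *
c=np.load("w2.npy",allow_pickle=True).item();cs,ct=[optics.get_calibration(n) for n in("scene","top")]
print("tip",plane(c,[[316.3,237]],.109),"collar",plane(c,[[316.7,229]],.087),"shoulder",plane(c,[[316.7,223.5]],.078))
print("tip tri",tri(c,[[316.3,237]],cs,[[302.3,271]]),tri(c,[[316.3,237]],ct,[[288.9,261.8]]))
print("pocket front/back mid",plane(c,[[316.7,160+223/6],[316.7,160+498/6]],.042),"rack end",plane(c,[[317,160+58/6]],.042))
a=np.radians(-10);R=frame([0,0,-1],[np.cos(a),np.sin(a),0]);delta([.5495,.2155,.143],R)
```

```text
tip [[0.54954465 0.21438625 0.109     ]] collar [[0.5501758  0.21589298 0.087     ]] shoulder [[0.55070766 0.21884155 0.078     ]]
tip tri [[0.5492316  0.21312855 0.10978641 0.00290237]] [[5.48829649e-01 2.11303836e-01 9.65493694e-02 3.63541590e-04]]
pocket front/back mid [[0.55402608 0.23741367 0.042     ]
 [0.54587728 0.19104222 0.042     ]] rack end [[0.55896651 0.26384325 0.042     ]]
t 2.9 shift cm [3.200e-01 1.000e-02 1.589e+01] rot [ 0.0017 -0.0008 -0.0016]
```

```bash
python3 -m inch '[0.25,0,4,0,0,0,0, 0.25,0,8,0,0,0,0, 0.25,0,12,0,0,0,0, 0.25,0,14,0,0,0,0, 0.25,0,15.6,0,0,0,0, 0.25,0,15.6,0,0,0,0, 0.25,0,15.6,0,0,0,0, 0.25,0,15.6,0,0,0,1, 0.25,0,15.6,0,0,0,1, 0.25,0,15.6,0,0,0,1, 0.25,0,15.6,0,0,0,1, 0.25,0,15.6,0,0,0,1, 0.25,0,15.6,0,0,0,1, 0.25,0,15.6,0,0,0,1, 0.25,0,15.6,0,0,0,1]' 20
python3 - <<'E'
from d import *
print(observe()["width"]*94)
E
```

```text
time: 4.4
ee_pos: [0.5487, 0.216, 0.1446]
eef_rot: [-2.407, -2.019, 0.0]
wrist_force: [-0.2, -0.6, -0.2]
width: 0.359
33.738712034075846
```

```bash
python3 -m inch '[0,0,-2,0,0,0,1, 0,0,-4,0,0,0,1, 0,0,-7,0,0,0,1, 0,0,-11,0,0,0,1, 0,0,-15,0,0,0,1, 0,0,-18,0,0,0,1, 0,0,-18,0,0,0,1, 0,0,-18,0,0,0,1]'
python3 - <<'E'
from d import *
y=np.radians(169.5);n=np.array([np.cos(y),np.sin(y),1])/2**.5;c=np.array([.6635,-.058,.118])
R=frame(-n,[-np.cos(y),-np.sin(y),0])
for e in(.06,0):delta(c+(.1946+e)*n,R); print(c+(.1946+e)*n)
I=optics.capture("wrist");J=optics.capture("scene");cv2.imwrite("pics/w3.png",cv2.resize(np.hstack([I,J]),(800,300))[:,:,::-1])
E
```

```text
time: 5.2
ee_pos: [0.5486, 0.216, 0.3244]
eef_rot: [2.407, 2.019, 0.0]
wrist_force: [-0.4, 0.3, -1.9]
width: 0.339
t 5.2 shift cm [-24.83  -1.93   2.64] rot [-0.7853 -0.0035  0.0083]
[ 0.48648522 -0.02519225  0.29802939]
t 5.2 shift cm [-24.86   2.31   6.88] rot [-0.7853 -0.0035  0.0083]
[ 0.52820119 -0.03292385  0.25560298]
```

View pics/w3.png

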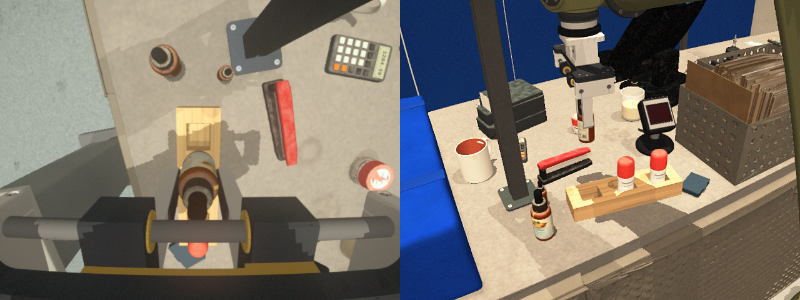

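The bottle is held upright in the jaws, the left pocket is empty and the neighbours are undisturbed. Next is the standoff pose, 12 cm from the glass.

```bash
python3 -m inch '[-2.5,-0.2,0,-0.08,0,0,1, -5,-0.4,0,-0.16,0,0,1, -7.5,-0.6,0,-0.24,0,0,1, -10,-0.8,0,-0.32,0,0,1, -12.5,-1,0,-0.4,0,0,1, -15,-1.2,0.5,-0.48,0,0,1, -17.5,-1.4,1,-0.56,0,0,1, -20,-1.6,1.5,-0.64,0,0,1, -22,-1.8,2,-0.71,0,0.005,1, -24,-1.9,2.5,-0.76,-0.003,0.008,1, -24.8,-1.9,2.6,-0.785,-0.0035,0.008,1, -24.8,-1.9,2.6,-0.785,-0.0035,0.008,1, -24.8,-1.9,2.6,-0.785,-0.0035,0.008,1, -24.8,-1.9,2.6,-0.785,-0.0035,0.008,1, -24.8,-1.9,2.6,-0.785,-0.0035,0.008,1]'
python3 - <<'E'
from d import *
y=np.radians(169.5);n=np.array([np.cos(y),np.sin(y),1])/2**.5;c=np.array([.6635,-.058,.118])
R=frame(-n,[-np.cos(y),-np.sin(y),0]);delta(c+.1946*n,R);print(observe()["qpos"].round(3))
T=optics.capture("top");J=optics.capture("scene");W=optics.capture("wrist");np.save("w4.npy",optics.get_calibration("wrist"),allow_pickle=True)
for k,i in dict(t4=T,s4=J,w4=W).items():cv2.imwrite(f"pics/{k}.png",i[:,:,::-1])
f=lambda i,x,y:cv2.resize(i[y:y+150,x:x+200],(400,300))
cv2.imwrite("pics/z4.png",np.vstack([np.hstack([f(J,270,100),f(T,320,130)]),np.hstack([cv2.resize(W,(400,300)),f(J,270,100)*0])])[:,:,::-1])
E
```

```text
time: 6.8
ee_pos: [0.4871, -0.0245, 0.2986]
eef_rot: [1.891, 1.574, 0.651]
wrist_force: [0.6, 0.1, -0.7]
width: 0.336
t 6.8 shift cm [-0.08 -0.06  6.01] rot [-0.001  -0.0006  0.0008]
[-0.106 -0.059  2.059 -0.152  0.363  0.196]
```

View pics/z4.png

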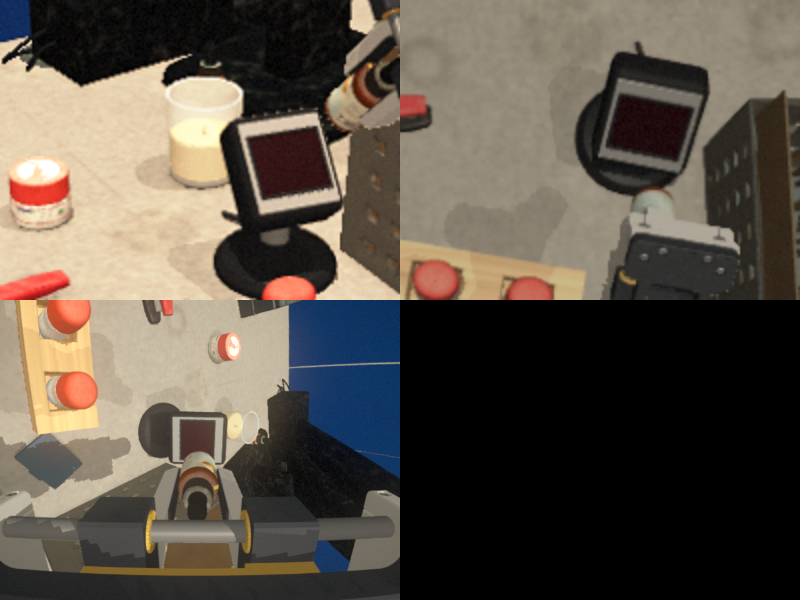

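Bottle leaned and aligned; the window looks square to the jaws in the wrist view (~(200,438) in the inset). I'll advance 6 cm.

```bash
python3 -m inch '[0,0,1.5,0,0,0,1, 0,0,3,0,0,0,1, 0,0,4.5,0,0,0,1, -0.1,-0.05,5.5,0,0,0,1, -0.1,-0.05,6,0,0,0,1, -0.1,-0.05,6,0,0,0,1, -0.1,-0.05,6,0,0,0,1, -0.1,-0.05,6,0,0,0,1]'
python3 - <<'E'
from d import *
s=observe();R=Ro.from_rotvec(s["eef_rot"]).as_matrix();p=np.array(s["ee_pos"]);z=R[:,2]
b=p+.1346*z;c=np.array([.6635,-.058,.118]);y=np.radians(169.5);n=np.array([np.cos(y),np.sin(y),1])/2**.5
print("base",b,"dist",(b-c)@n,"lateral",b-c-((b-c)@n)*n,"tilt deg",np.degrees(np.arccos(-z@n)))
out=[]
th=np.linspace(0,2*np.pi,40)
for k,(x0,y0) in dict(scene=(350,110),top=(380,150)).items():
    I=optics.capture(k)[:,:,::-1].copy();cal=optics.get_calibration(k);cv2.imwrite(f"pics/{k}5.png",I)
    Z=5;G=cv2.resize(I[y0:y0+80,x0:x0+80+0],None,fx=Z,fy=Z,interpolation=cv2.INTER_CUBIC)
    H=G.copy()
    def dr(P,col):
        q=((proj(cal,P)-[x0,y0]+.5)*Z).round().astype(int);cv2.polylines(H,[q.reshape(-1,1,2)],False,col,1)
    for h in(0,.070):dr(b-h*z+.0165*(np.cos(th)[:,None]*R[:,0]+np.sin(th)[:,None]*R[:,1]),(0,255,0))
    u=np.cross([0,0,1],n);u/=np.linalg.norm(u);v=np.cross(n,u)
    dr([c+i*.031*u+j*.026*v for i,j in((1,1),(1,-1),(-1,-1),(-1,1),(1,1))],(255,255,0));dr([c,c+.06*n],(0,255,255))
    out.append(H)
cv2.imwrite("pics/z5.png",np.hstack(out))
E
```

```text
time: 7.75
ee_pos: [0.528, -0.0335, 0.2564]
eef_rot: [1.89, 1.573, 0.652]
wrist_force: [-0.0, 0.2, -0.9]
width: 0.338
base [ 0.6216033  -0.05085661  0.16124361] dist 0.060627701936301716 lateral [ 0.00025569 -0.00066909  0.00037335] tilt deg 0.0226015766751998
```

View pics/z5.png

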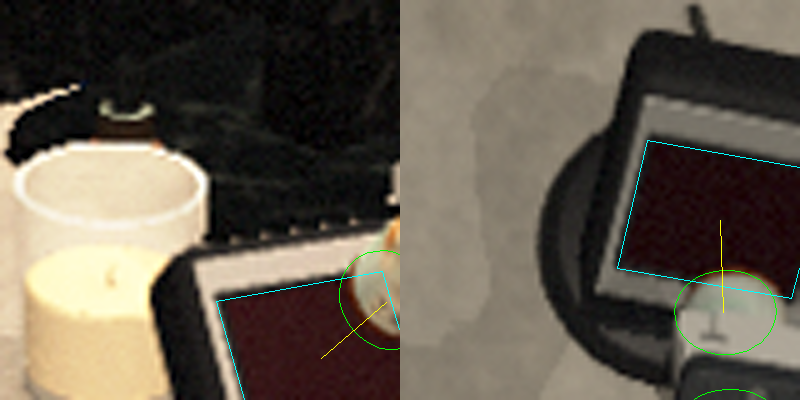

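The projected window outline fits both views. The bottle's end looks a few mm inside the predicted circle, so I'll check with a better crop.

Run:
```python
from d import *
s=observe();R=Ro.from_rotvec(s["eef_rot"]).as_matrix();p=np.array(s["ee_pos"]);z=R[:,2];th=np.linspace(0,2*np.pi,40)
b=p+.1346*z;cal=optics.get_calibration("scene");I=cv2.imread("pics/scene5.png");o=[]
x0,y0,Z=410,130,8
G=cv2.resize(I[y0:y0+60,x0:x0+50],None,fx=Z,fy=Z,interpolation=cv2.INTER_CUBIC);H=G.copy()
for h in(0,.005,):
    q=((proj(cal,b-h*z+.0165*(np.cos(th)[:,None]*R[:,0]+np.sin(th)[:,None]*R[:,1]))-[x0,y0]+.5)*Z).astype(int);cv2.polylines(H,[q.reshape(-1,1,2)],True,(0,255,0),1)
q=((proj(cal,[b,b-.08*z])-[x0,y0]+.5)*Z).astype(int);cv2.line(H,q[0].tolist(),q[1].tolist(),(0,255,255),1)
cv2.imwrite("pics/z6.png",np.hstack([G,H]))
```

```text
(no output)
```

View pics/z6.png

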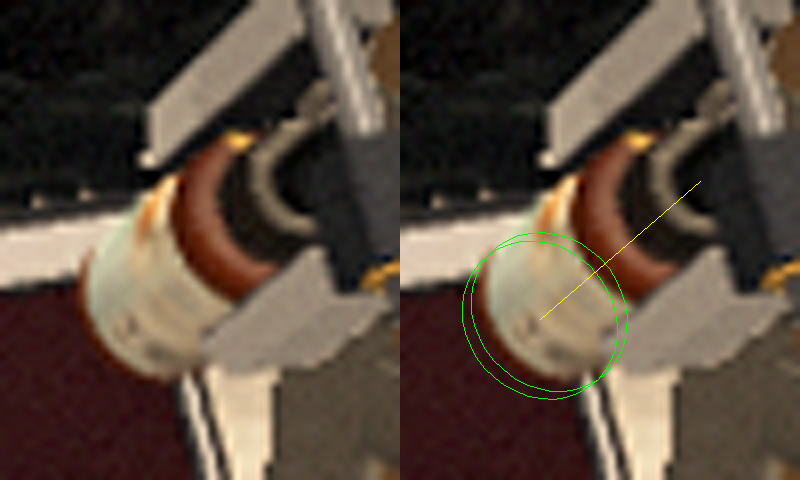

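The bottle axis matches the tool axis. The base appears about 3–4 mm further back than predicted, partly because of its rounded edge, so I'll nudge 2 mm forward, settle and hand in.

```bash
python3 -m inch '[0,0,0.1,0,0,0,1, 0,0,0.2,0,0,0,1, 0,0,0.2,0,0,0,1, 0,0,0.2,0,0,0,1, 0,0,0.2,0,0,0,1, 0,0,0.2,0,0,0,1, 0,0,0.2,0,0,0,1]'
python3 - <<'E'
from cell import observe,job
import numpy as np
s=observe();print(s["width"],np.abs(s["joint_velocities"]).max(),s["wrist_force"]);print(job.job_done())
E
```

```text
time: 8.55
ee_pos: [0.5295, -0.0339, 0.2545]
eef_rot: [1.891, 1.573, 0.651]
wrist_force: [-0.7, -0.3, -0.8]
width: 0.335
0.3352775847498286 0.0016486753518176903 [-0.73884594 -0.27657307 -0.79103961]
the job is handed in; nothing more can be done
None
```

I took the dropper bottle out of the left pocket and leaned it 45°. It is now held still in the air with its underside facing the middle of the scanner window. I handed the job in at 8.55 s.

**Final position:** from the arm's pose, the base is about 58–59 mm from the glass after a last 2 mm nudge. Just before that nudge it was under 1 mm off the window's centre line and within 0.1° of square.

**Stability:** the arm was still at hand-in, with the bottle firmly gripped and wrist force under 2 N. I saw no contact with the scanner. The neighbouring bottles, stapler and ink pad looked in place after the lift, but I took no fresh picture of them at the very end.

**Where the checks disagreed:**
- **Distance:** the scene camera put the base about 3–4 mm further back than the arm's pose did. Part of that is probably its rounded edge; the true distance is likely 58–63 mm.
- **Scanner direction:** most estimates fell between 169° and 174°, but the short-baseline wrist and top view pair gave outliers up to about 190°. I used 169.5°. The projected window outline matched both the scene and top pictures.

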